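# Cover the jar and hold a bisque cylinder in the V-cradle

## Robot

A 7-joint arm with a two-finger parallel gripper is mounted at the origin on the work surface. World frame = base frame: x ahead of the robot, y to its left, z up, the work surface at z = 0. Lengths are in mm, angles in rad, forces in N, time in s.
With the tool pointing down it reaches from about 400 to 875 mm from the base axis. Payload 19.3 kg.
Tool frame: the origin (TCP) lies at the very end of the fingers, on their centre line; the grasp point (between the pads) lies 19 mm behind it (grip_point_offset is the z of the grasp point in the tool frame, in mm); z points along the fingers, x is the direction in which the jaws open and shut, and the axes are right-handed (so a half turn about z gives the same grasp; the last joint's range is limited). The gripper opens to 85 mm and grips with 20 to 120 N. Pads are 22 mm wide; open, the fingers measure 114 mm over their backs; the gripper's body (76 mm by 85 mm) begins 54 mm behind the grasp point. The pads swing forward as they close: fully open they stand 13 mm farther back than shut.
Start: joints at [1.067, 0.521, -0.036, 1.599, 0.021, 1.021, -0.113], TCP at [262.673, -567.113, 231.291] pointing down, gripper open.
Joint ranges: [-2.91, 2.91], [-0.3, 2.13], [-1.5, 1.42], [0.17, 2.43], [-1.26, 4.41], [0.16, 1.93], [-2.52, 2.52]. Speed limits (rad/s): [1.89, 1.89, 2.39, 2.39, 3.01, 3.01, 3.01].

## Interface

Orientations are given as a 3x3 rotation matrix whose columns are the frame's x, y, z axes.
In Python, from workcell import movep, movel, goto_joints, open_gripper, clamp, wait, inverse_kinematics, read_state, camera, PlanningError, finish_job, grip_point_offset gives the robot as it stands. Calls block until the motion is done:
- movep(position, orientation): joint-space move of the TCP to a pose.
- movel(position, frame=None, max_speed=150, guard=None): straight line of the TCP; frame=None keeps the orientation; max_speed is the mean speed in mm/s. With guard (N) it stops when the force on the tool has changed by that much, and returns True; else False.
- goto_joints(angles): joint-space move.
- open_gripper() and clamp(): open the fingers fully, or close them until they stop; the grip force is fixed at half the most.
- wait(seconds).
- inverse_kinematics(position, orientation): joint angles nearest the present ones, or None.
- read_state(): the state.
- camera(name): name is "scene" or "top" or "wrist"; returns a dict with "image" (400x640x3 uint8, blue, green, red), "range_z" (400x640 float32, mm along the optical axis (not along the pixel's ray), 0 where there is no reading), "fx", "fy", "cx", "cy" (pixels), "cam_to_world" (4x4, takes a point from camera to world coordinates). Camera axes: x right, y up, looking along -z (the intrinsics and any distortion apply to the point x, -y, -z); pixel columns grow to the right and rows downward; lengths in mm; the calibration is good to about 2 mm. A picture is of the moment at which its call begins.
A pose or a line that the arm cannot do raises PlanningError and nothing moves.
- finish_job(): hands the job in, once; it reports no verdict.
The state is a dict: "time": time; "qpos": joint angles; "qvel": joint speeds; "joint_efforts": joint torques, N m; "eef_pos": TCP position; "tool_rot": TCP orientation; "ft_force": force on the tool from outside, world axes, zero at the start; "torque": the same for the moment, N m; "finger_gap": finger opening in mm.
Only numpy, scipy, OpenCV 4.12 (cv2) and the standard library are available. Lean on these libraries where they do the work, as an engineer would, in place of code of your own. Each camera call takes 0.05 s, during which the arm holds its last target.

## Task

Get the pink bisque cylinder ready for sanding: first set the clay lid onto the open sage-green jar so that it sits seated and level and no dust can fall in, and let go of it. Then take the cylinder from its plaster rest, lay it in the metal V-cradle, lined up with the V and centred lengthways over the two V saddles, and finish while still holding it, pressed down firmly but not hard (about 10 to 15 N) so that it bears on both faces of the V. Do not disturb the brush pot, the lidded glaze tub or the wooden rib.

Things in the scene. Friction and masses are not known exactly. Their poses are not given: they have to be found in the camera images.
- lid: Loose round clay-brown lid with a pale wooden knob, 0.12 kg. Origin at the centre of its underside, z up. From the bottom: a locating boss 68 mm in diameter and 6 mm high, a disc 94 mm in diameter and 6 mm thick (its top is 12 mm above the origin), an upright cylindrical knob 26 mm in diameter and 28 mm high (from 12 to 40 mm above the origin). It starts on the table, standing on its boss.
- jar: Loose open sage-green stoneware jar, clean and empty, 0.45 kg: straight round wall, outer diameter 86 mm, inner diameter 76 mm, 62 mm high. Origin at the centre of its underside, z up.
- jar_rim (a point): Centre of the jar's mouth, at the height of the rim (62 mm above its underside). When the lid is seated its boss is inside the mouth, its disc rests on the rim and its origin is 6 mm below this point.
- rod: Loose pink bisque-fired cylinder with a cream band near each end, 44 mm in diameter, 140 mm long, about 0.2 kg (0.16 to 0.24). Origin at its middle; x along its axis, which is level. It starts lying on the plaster rest, its middle 35 mm above the table. It can roll about its axis, so only the direction of x counts, either way round.
- rod_rest: Fixed plaster board 130 mm (x) by 76 mm (y) by 8 mm with two thin parallel dowels (8 mm thick, 24 mm apart, along x, their tops 16 mm above the table) on which the cylinder lies at the start. The cylinder's sides stand free above the board. Origin at the centre of its underside.
- cradle: Fixed V-cradle: plywood base 140 mm (x) by 110 mm (y) by 12 mm that carries two equal metal V saddles, each 28 mm long, their middles at x = -46 and +46 mm, so that 64 mm between them are free for fingers down to the base. Origin at the centre of its underside; x runs along the V, z up. The V is 90 degrees, open upward; saddle tops are 44 mm above the table and the saddles are 66 mm wide (y).
- cradle_seat (a point): Where the cylinder's middle lies when it is fully seated and centred: 55 mm above the table, over the cradle's origin; axes as the cradle's. Rigid metal V: it does not give when pressed.
- face_left: The two sloping steel faces on the +y side of the V (one per saddle), fixed to the cradle; origin that of the cradle. The cylinder touches them along a line 16 mm to +y of the V's middle, 39 mm above the table.
- face_right: The same on the -y side of the V.
- brush_pot: Bystander: blue ceramic pot with six brushes, 68 mm in diameter, 85 mm high, about 150 mm with the brushes. Origin at the centre of its underside.
- glaze_tub: Bystander: peach plastic tub with a white lid and a blue tape band, 82 mm in diameter, 67 mm high. Origin at the centre of its underside.
- rib: Bystander: flat wooden potter's rib 100 by 45 by 10 mm lying on the table. Origin at the centre of its underside.
There are look-alikes about, which are no part of the job. Of the things like the rod, leave any that is turquoise or yellow; of the rest the smaller one is meant.

How it is judged:
By the outcome, as a careful person would: the job done as asked, in the order asked, and still so for the second after the job is handed in, while the arm keeps its last pose, push and grip.
It also fails if it takes over 58 s, if anything falls off the work surface, if the arm or the gripper's body presses on something with over 40 N, if the wrist force passes 120 N, or if a joint passes its speed limit or range.

## Working session

There is one attempt and no reset: what is moved stays moved. The work goes in short steps, each a Python script; the robot and the scene stay as the last script left them, time stands still between calls to the robot, and variables do not carry over. Pictures are saved under pics/ and viewed, and the job is handed in when it is done.

```bash
ls; mkdir -p pics
python3 - <<'E'
from workcell import *
import cv2,numpy as np
s=read_state();print(s['time'],s['eef_pos'],s['tool_rot'],s['ft_force'],s['finger_gap'],grip_point_offset)
for n in("scene","top"):
    c=camera(n);cv2.imwrite(f"pics/{n}0.png",c["image"]);np.savez(f"{n}0.npz",**{k:np.array(v) for k,v in c.items()})
    print(n,c["fx"],c["fy"],c["cx"],c["cy"],c["cam_to_world"],[k for k in c],(c["range_z"]>0).mean())
E
```

```text
pics
0.0 [ 262.54301561 -566.82409079  230.72270553] [[ 4.20369334e-01 -9.07352915e-01 -5.57799721e-04]
 [-9.07352369e-01 -4.20369695e-01  9.98752773e-04]
 [-1.14070334e-03  8.62758604e-05 -9.99999346e-01]] [0.12952646 0.51179298 0.37114609] 85.31224385066604 -18.700000000000003
scene 471.7992731655801 471.7992731655801 323.88014996784 196.03245860413077 [[-1.25630247e-01 -7.30972868e-01  6.70742654e-01  1.42844420e+03]
 [ 9.92077135e-01 -9.25545245e-02  8.49506864e-02  1.57515461e+02]
 [-1.63794198e-05  6.76100826e-01  7.36809116e-01  1.05116501e+03]
 [ 0.00000000e+00  0.00000000e+00  0.00000000e+00  1.00000000e+00]] ['image', 'range_z', 'fx', 'fy', 'cx', 'cy', 'cam_to_world'] 0.99619921875
top 392.34091950515426 392.34091950515426 324.934824603046 202.66290708009885 [[-2.54018614e-02  9.92172558e-01 -1.22263492e-01  4.08618578e+02]
 [-9.99667395e-01 -2.46659067e-02  7.52945034e-03  6.18960085e+01]
 [ 4.45477412e-03  1.22414088e-01  9.92469116e-01  1.04948057e+03]
 [ 0.00000000e+00  0.00000000e+00  0.00000000e+00  1.00000000e+00]] ['image', 'range_z', 'fx', 'fy', 'cx', 'cy', 'cam_to_world'] 0.99587890625
```

View pics/scene0.png

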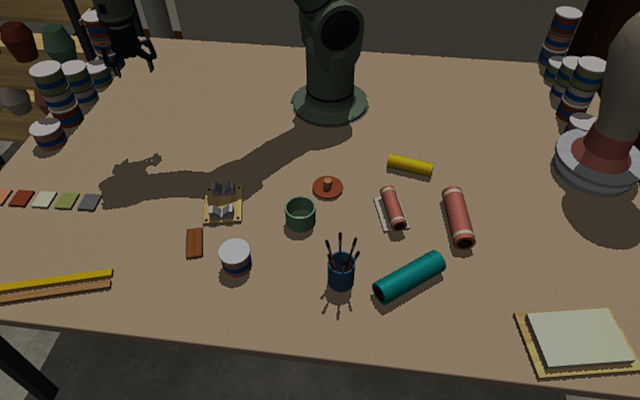

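View pics/top0.png

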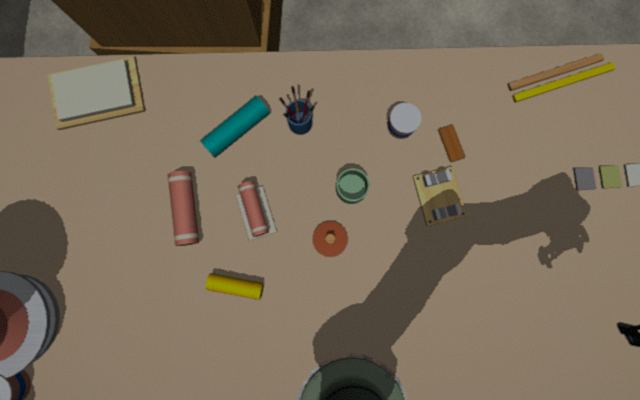

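Rod-like candidates in the top view are small pink on plaster (254,209), large pink (183,208), yellow (235,286) and turquoise (236,126). Turquoise and yellow are excluded, and of the two pinks the smaller one at (254,209), on the rest, is meant. For the lid there is one clay disc with a knob (330,239), and for the jar one open green one (352,185). I'll check with a close crop and measure.

```bash
cat > h.py <<'E'
import numpy as np,cv2
def load(n):
    d=np.load(n+".npz");return {k:d[k] for k in d.files}
def ray(c,u,v):
    d=np.stack([(np.asarray(u)-c["cx"])/c["fx"],-(np.asarray(v)-c["cy"])/c["fy"],-np.ones(np.shape(u))],-1)
    T=c["cam_to_world"];return T[:3,3],d@T[:3,:3].T
def plane(c,u,v,z):
    o,d=ray(c,u,v);return o+d*((z-o[2])/d[...,2])[...,None]
def cloud(c):
    v,u=np.mgrid[:400,:640].astype(float);o,d=ray(c,u,v);return o+d*c["range_z"][...,None]
E
python3 - <<'E'
from h import *
import cv2
for n,(x0,y0,x1,y1) in (("top0",(160,90,480,310)),("scene0",(170,140,490,320))):
    c=load(n);cv2.imwrite(f"pics/{n}crop.png",cv2.resize(cv2.convertScaleAbs(c["image"][y0:y1,x0:x1],alpha=1.5),None,fx=2.5,fy=2.5,interpolation=cv2.INTER_CUBIC))
    P=cloud(c)
    print(n,[np.round(np.median(P[v-1:v+2,u-1:u+2].reshape(-1,3),0)) for u,v in ([(254,209),(183,208),(330,239),(352,185),(405,120),(452,143),(300,115),(440,195)] if n=="top0" else [(393,208),(457,217),(327,187),(300,215),(235,250),(194,242),(341,275),(222,204)])])
E
```

```text
top0 [array([519., 236.,  54.]), array([526., 416.,  56.]), array([439.,  44.,  39.]), array([583., -20.,   5.]), array([ 741., -159.,   66.]), array([ 692., -296.,    9.]), array([782., 116.,   6.]), array([ 550., -254.,   11.])]
scene0 [array([542., 240.,  56.]), array([555., 416.,  56.]), array([455.,  44.,  24.]), array([559., -22.,   6.]), array([ 748., -158.,   68.]), array([ 697., -296.,   10.]), array([796., 119.,  79.]), array([ 552., -255.,   12.])]
```

View pics/top0crop.png

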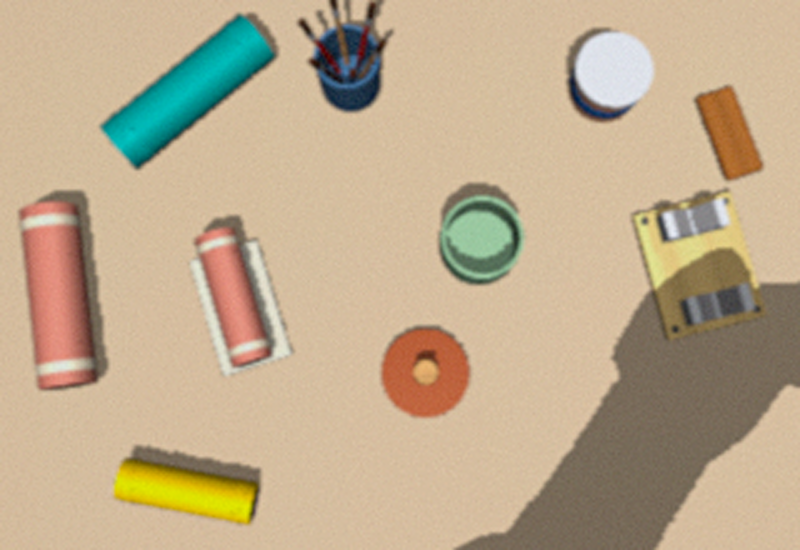

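View pics/scene0crop.png

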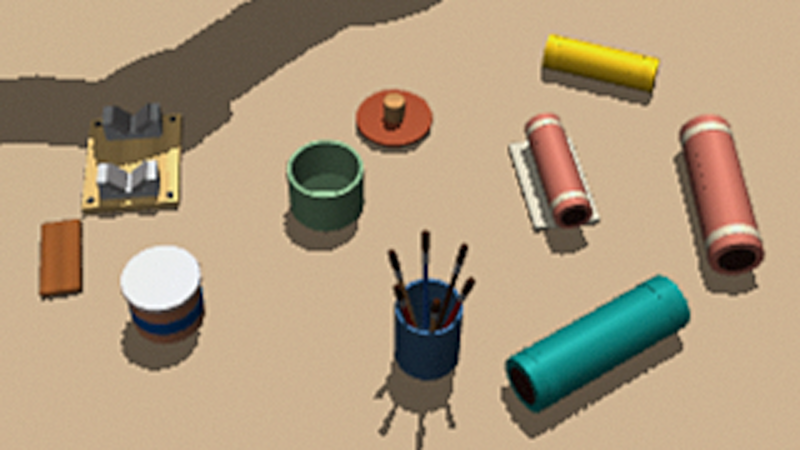

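The crops confirm the choice: the small pink cylinder with cream bands lies on the white plaster rest at crop (233,295). The lid is at (425,372), the jar at (482,238) and the cradle at (697,265). Now I'll measure in both views.

```bash
cat >> h.py <<'E'
def measure(c,guess):
    """rod,lid,jar,cradle from one view; guess dict name->xy"""
    P=cloud(c);hsv=cv2.cvtColor(c["image"],cv2.COLOR_BGR2HSV);out={}
    def near(n,r): return (np.hypot(P[...,0]-guess[n][0],P[...,1]-guess[n][1])<r)&(c["range_z"]>0)
    z=P[...,2]
    if "rod" in guess:
        m=near("rod",95)&(z>38)
        # crest line of cylinder: mask contour, ends
        Q=P[m&(z>52)];mm=Q.mean(0);w=np.linalg.svd(Q[:,:2]-mm[:2],full_matrices=False)[2][0]
        w=w*np.sign(w[0]);Qa=P[m];s=(Qa[:,:2]-mm[:2])@w
        ends=np.percentile(s,[0.5,99.5]);out["rod"]=(mm[:2]+w*ends.mean(),np.arctan2(w[1],w[0]),ends[1]-ends[0],z[m].max(),mm)
    def circ(mask,zz,n):
        cs,_=cv2.findContours(mask.astype(np.uint8),cv2.RETR_EXTERNAL,cv2.CHAIN_APPROX_NONE)
        k=max(cs,key=cv2.contourArea)[:,0,:].astype(float)
        W=plane(c,k[:,0],k[:,1],zz)[:,:2]
        from scipy.optimize import least_squares
        r=least_squares(lambda p:np.hypot(W[:,0]-p[0],W[:,1]-p[1])-p[2],[*guess[n],40],loss="soft_l1").x
        out[n]=r,np.std(np.hypot(W[:,0]-r[0],W[:,1]-r[1])-r[2])
    if "jar" in guess: circ(near("jar",70)&(z>55),62,"jar")
    if "lid" in guess: circ(near("lid",70)&(z>7)&(z<20),12,"lid")
    if "lid" in guess:
        circ(near("lid",30)&(z>36),40,"lid") if False else None
    if "cradle" in guess:
        m=near("cradle",95)&(z>7)&(z<60)&~((hsv[...,0]<13)&(hsv[...,1]>150)&(z<20))
        lo=m&(z<17);hi=m&(z>22)
        R=cv2.minAreaRect(plane(c,*np.nonzero(m)[::-1],12.)[:,:2].astype(np.float32)) 
        R2=cv2.minAreaRect(P[m][:,:2].astype(np.float32))
        H=P[hi];out["cradle"]=(R,R2,H.mean(0),len(H))
    return out
E
python3 - <<'E'
from h import *
np.set_printoptions(precision=2,suppress=True)
g=dict(rod=(530,238),jar=(575,-20),lid=(445,44),cradle=(550,-255))
for n in("top0","scene0"):
    o=measure(load(n),g)
    for k in o:print(n,k,o[k])
E
```

```text
top0 rod (array([522.71, 242.08]), np.float64(0.28386278946863974), np.float64(139.04885253374624), np.float64(63.19633794168021), array([522.19, 241.92,  55.17]))
top0 jar (array([576.16, -15.84,  41.7 ]), np.float64(0.7889284913353901))
top0 lid (array([440.93,  45.23,  45.54]), np.float64(0.7924366801534448))
top0 cradle (((539.849365234375, -252.6995849609375), (156.84645080566406, 110.62580108642578), 12.554081916809082), ((540.35107421875, -253.4036865234375), (157.5736083984375, 110.78338623046875), 12.407837867736816), array([ 548.24, -250.73,   36.53]), 592)
scene0 rod (array([525.  , 238.83]), np.float64(0.29576764008857204), np.float64(143.30919607331208), np.float64(60.9109959021182), array([528.66, 239.94,  55.37]))
scene0 jar (array([581.07, -19.01,  43.09]), np.float64(1.439005247775401))
scene0 lid (array([444.31,  41.9 ,  45.95]), np.float64(1.2193475381737848))
scene0 cradle (((542.1947021484375, -256.19342041015625), (167.87289428710938, 110.14100646972656), 12.772024154663086), ((551.6080322265625, -254.7203369140625), (145.09637451171875, 110.44618225097656), 13.179839134216309), array([ 557.66, -253.2 ,   35.32]), 485)
```

```bash
cat >> h.py <<'E'
def R(yaw):
    x=np.array([np.cos(yaw),np.sin(yaw),0]);z=np.array([0,0,-1.]);return np.stack([x,np.cross(z,x),z],1)
def snap(n,name):
    from workcell import camera
    c=camera(n);cv2.imwrite(f"pics/{name}.png",c["image"]);np.savez(f"{name}.npz",**{k:np.array(v) for k,v in c.items()});return c
E
python3 - <<'E'
from h import *
from workcell import *
np.set_printoptions(precision=2,suppress=True)
print(inverse_kinematics([500,13,300],R(np.radians(-74))))
movep([500,13,300],R(np.radians(-74)))
c=snap("wrist","w1");s=read_state();print(s['time'],s['eef_pos'],s['ft_force'],c["cam_to_world"],c["fx"],c['cx'],c['cy'])
E
```

```text
[ 0.2   0.27 -0.42  1.82  0.12  1.08 -1.56]
2.4 [500.1   12.26 299.9 ] [ 0.65 -0.34  0.14] [[  0.27   0.92   0.29 573.66]
 [ -0.96   0.26   0.08  33.03]
 [  0.    -0.3    0.95 443.76]
 [  0.     0.     0.     1.  ]] 288.69868653227473 317.8208303530484 202.48781487706586
```

View pics/w1.png

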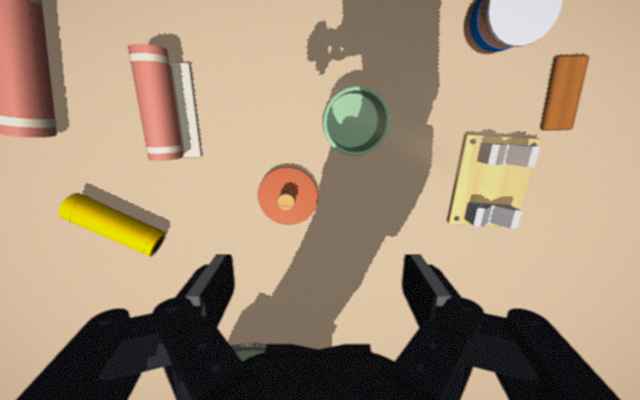

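The wrist picture shows the jar at (355,120), the lid at (288,195), the rod at (157,100) and the cradle at (497,180).

Run:
```python
from h import *
np.set_printoptions(precision=2,suppress=True)
g=dict(rod=(525,240),jar=(579,-18),lid=(443,44),cradle=(550,-255))
c=load("w1");o=measure(c,g)
for k in o:print(k,o[k])
# fingertips vs TCP: project TCP
P=cloud(c);print("table z",np.median(P[60:250,200:320,2]), "knob",)
m=(np.hypot(P[...,0]-443,P[...,1]-44)<40)&(P[...,2]>36);print(P[m].mean(0),m.sum())
# knob top centre by color in each view
for n in("top0","scene0","w1"):
    c=load(n);P=cloud(c);m=(np.hypot(P[...,0]-443,P[...,1]-44)<40)&(P[...,2]>35)&(P[...,2]<48);v,u=np.nonzero(m);print(n,plane(c,u.mean(),v.mean(),40.),m.sum())
```

```text
rod (array([523.78, 240.53]), np.float64(0.2821108335528854), np.float64(138.43044847036873), np.float64(61.19200385416957), array([527.61, 241.64,  56.24]))
jar (array([ 263.5 , -288.35,  146.14]), np.float64(63.4663580674467))
lid (array([440.95,  44.71,  46.16]), np.float64(0.49357495207510604))
cradle (((546.9918212890625, -251.68887329101562), (142.50479125976562, 115.26851654052734), 12.527755737304688), ((548.2484741210938, -251.9125213623047), (139.91049194335938, 111.61322021484375), 12.626830101013184), array([ 551.17, -249.13,   37.16]), 2229)
table z 1.4545190312548755 knob
[465.84  53.2  248.94] 695
top0 [440.9  45.1  40. ] 78
scene0 [446.35  42.16  40.  ] 46
w1 [441.57  44.8   40.  ] 239
```

```bash
sed -i 's/(z>55),62/(z>55)\&(z<75),62/' h.py
python3 - <<'E'
from h import *
from workcell import *
np.set_printoptions(precision=2,suppress=True)
o=measure(load("w1"),dict(jar=(577,-17)));print(o)
r=R(np.radians(-74));L=[441.2,44.9]
movep([*L,110],r)
c=snap("wrist","w2");o=measure(c,dict(lid=(441,45)));print(o)
s=read_state();print(s['time'],s['eef_pos'],s['ft_force'])
E
```

```text
{'jar': (array([576.32, -16.58,  42.19]), np.float64(0.33352129951511494))}
{'lid': (array([440.85,  44.63,  46.46]), np.float64(0.288236861573283))}
3.275 [442.67  44.68 111.09] [-0.01 -0.59  0.43]
```

View pics/w2.png

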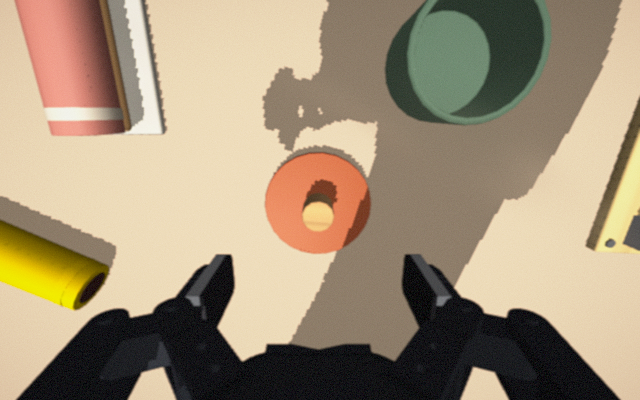

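The lid knob at (318,215) is on the jaw centre line (318), so I'm descending to grip it.

Run:
```python
from h import *
from workcell import *
np.set_printoptions(precision=2,suppress=True)
print(movel([441,44.7,16.5],max_speed=90,guard=6))
s=read_state();print(s['time'],s['eef_pos'],s['ft_force'])
clamp();s=read_state();print(s['time'],s['eef_pos'],s['ft_force'],s['finger_gap'])
movel([441,44.7,100],max_speed=150);wait(.3)
s=read_state();print(s['time'],s['eef_pos'],s['ft_force'],s['finger_gap'])
snap("wrist","w3")
```

```text
False
4.4667 [441.29  44.7   16.89] [ 0.36 -0.27  0.16]
5.05 [441.08  44.63  16.82] [-2.76  0.24 10.51] 24.104738408757882
6.0583 [440.7   44.76  99.45] [-0.45 -0.3  -1.11] 24.02502365721828
```

View pics/w3.png

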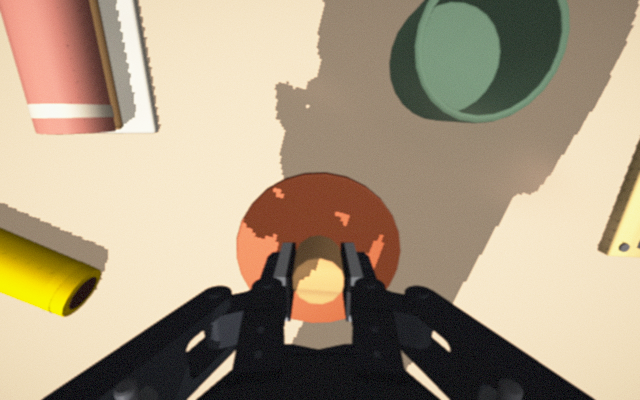

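```bash
cat >> h.py <<'E'
def lidplane(c,cxy,zlo,zhi,eef):
    P=cloud(c);hsv=cv2.cvtColor(c["image"],cv2.COLOR_BGR2HSV)
    m=(np.hypot(P[...,0]-cxy[0],P[...,1]-cxy[1])<60)&(P[...,2]>zlo)&(P[...,2]<zhi)&(hsv[...,0]<12)&(hsv[...,1]>150)
    k=m.astype(np.uint8);Q=P[cv2.erode(k,np.ones((5,5)))>0]
    A=np.c_[Q[:,:2]-eef[:2],np.ones(len(Q))]
    for _ in range(3):
        s=np.linalg.lstsq(A,Q[:,2],rcond=None)[0];r=np.abs(Q[:,2]-A@s);g=r<max(1.5,2*np.median(r));A=A[g];Q=Q[g]
    cs,_=cv2.findContours(k,cv2.RETR_EXTERNAL,cv2.CHAIN_APPROX_NONE)
    w=np.concatenate([q[:,0] for q in cs if len(q)>20]).astype(float)
    w=cv2.convexHull(w.astype(np.float32))[:,0].astype(float)
    return s,len(Q),plane(c,w[:,0],w[:,1],s[2]),m
E
python3 - <<'E'
from h import *
from scipy.optimize import least_squares
np.set_printoptions(precision=3,suppress=True)
for n,e,lo,hi in (("w3",(440.7,44.76,99.45),80,108),("w2",(441,44.7),5,20)):
    c=load(n);s,k,W,m=lidplane(c,e,lo,hi,e);print(n,s,k)
    r=least_squares(lambda p:np.hypot(W[:,0]-p[0],W[:,1]-p[1])-p[2],[*e[:2],46],loss="soft_l1").x;print(r)
print(measure(load("w3"),dict(jar=(577,-17))))
E
```

```text
w3 [-0.001  0.001 95.849] 7672
[441.077  44.695  45.901]
w2 [ 0.001 -0.    13.277] 2884
[441.622  44.378  45.646]
{'jar': (array([573.087, -14.197,  38.936]), np.float64(3.871180376363495))}
```

Run:
```python
from h import *
from workcell import *
np.set_printoptions(precision=2,suppress=True)
movel([505,15,150],max_speed=150);wait(.1)
c=snap("wrist","w4");print(measure(c,dict(jar=(577,-17))));s=read_state();print(s['time'],s['eef_pos'])
```

```text
{'jar': (array([576.36, -16.64,  42.4 ]), np.float64(0.24969391551699646))}
6.9833 [504.17  15.36 149.52]
```

View pics/w4.png

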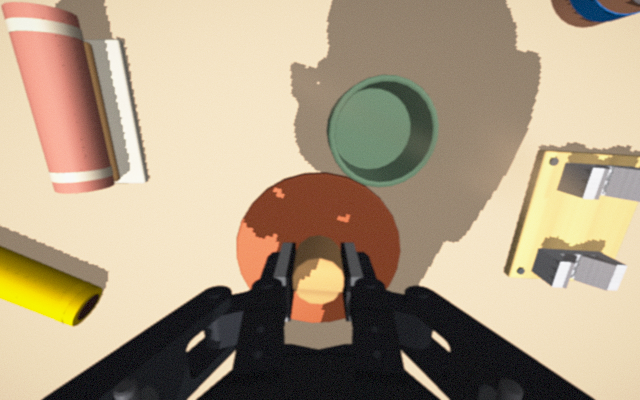

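The jar mouth, centred at (383,130), is unobstructed and its position agrees across views to 0.1 mm. Placing the lid.

Run:
```python
from h import *
from workcell import *
np.set_printoptions(precision=2,suppress=True)
movel([576.3,-16.6,105],max_speed=120);wait(.15)
s=read_state();print(s['time'],s['eef_pos'],s['ft_force'])
movel([576.3,-16.6,82],max_speed=60);wait(.1)
s=read_state();print(s['time'],s['eef_pos'],s['ft_force'])
print(movel([576.3,-16.6,70],max_speed=15,guard=4))
s=read_state();print(s['time'],s['eef_pos'],s['ft_force'],s['torque'])
snap("wrist","w5")
```

```text
8.0333 [576.16 -16.33 105.51] [ 0.15  0.39 -0.95]
8.6667 [576.44 -16.54  82.16] [ 0.88 -0.49 -1.36]
True
9.275 [576.27 -16.64  72.9 ] [-1.12 -0.02  8.47] [-0.05  0.31  0.  ]
```

View pics/w5.png

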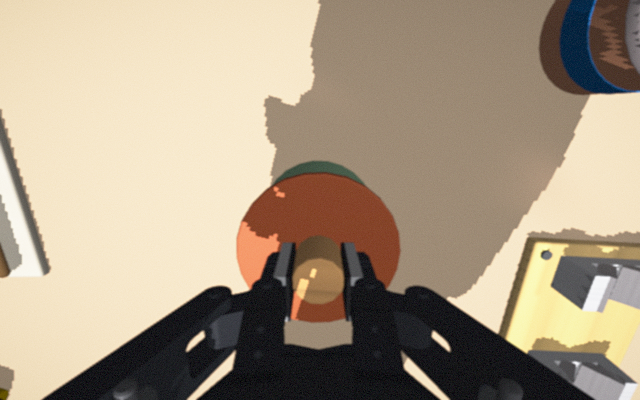

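The lid stopped at 72.9 mm, where 72.8 was predicted for seated. Releasing, then moving toward the rod and checking the lid on the way.

Run:
```python
from h import *
from workcell import *
np.set_printoptions(precision=3,suppress=True)
open_gripper()
movel([576.3,-16.6,170],max_speed=150)
s=read_state();print(s['time'],s['eef_pos'],s['ft_force'],s['finger_gap'])
c=snap("wrist","w6");s6=lidplane(c,(576,-16.6),55,90,(576.3,-16.6));print("lid",s6[:2],s6[2].mean(0))
P=cloud(c)
r=R(0.287-np.pi/2)
movep([525,240.5,170],r);wait(.1)
c=snap("wrist","w7");print(measure(c,dict(rod=(525,240.5))));s=read_state();print(s['time'],s['eef_pos'],s['ft_force'])
```

```text
10.75 [575.867 -16.719 169.232] [-0.064 -0.513 -0.063] 85.42868636439157
lid (array([ 0.001, -0.001, 69.267]), 3466) [584.003 -23.456  69.267]
{'rod': (array([535.034, 241.255]), np.float64(-1.2853735998222078), np.float64(143.6603659658353), np.float64(269.83265726018766), array([534.907, 241.686, 225.874]))}
11.975 [525.734 238.846 169.902] [ 0.245  0.216 -0.425]
```

View pics/w6.png

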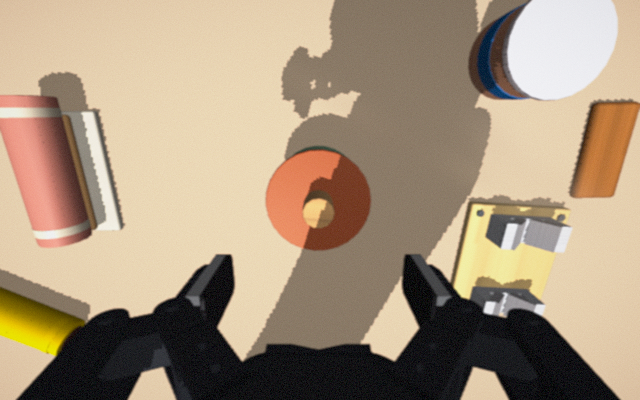

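View pics/w7.png

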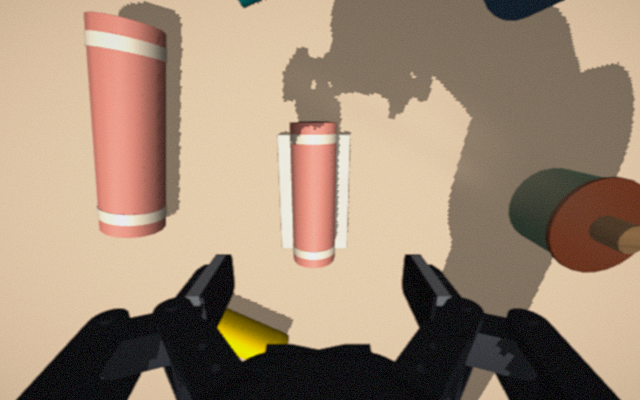

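```bash
sed -i 's/near("rod",95)&(z>38)/near("rod",95)\&(z>38)\&(z<75)/' h.py
python3 - <<'E'
from h import *
np.set_printoptions(precision=3,suppress=True)
for n in("w1","w4","w7"):
    c=load(n);print(n,measure(c,dict(rod=(525,240.5)))["rod"])
    P=cloud(c);g=(np.hypot(P[...,0]-525,P[...,1]-240)<110)&(P[...,2]>38)&(P[...,2]<75)
    cs,_=cv2.findContours(g.astype(np.uint8),cv2.RETR_EXTERNAL,cv2.CHAIN_APPROX_NONE)
    k=max(cs,key=cv2.contourArea);print(cv2.boundingRect(k))
c=load("w7");P=cloud(c);h=cv2.cvtColor(c["image"],cv2.COLOR_BGR2HSV)
print(P[300,240],P[330,270])
# cream bands of the rod: centroids -> at crest height
pl=(np.hypot(P[...,0]-525,P[...,1]-240)<95)&(P[...,2]>45)&(P[...,2]<75)&(h[...,1]<90)
nn,l,st,ce=cv2.connectedComponentsWithStats(pl.astype(np.uint8))
for i in range(1,nn):
    if st[i,4]>80: print(st[i],P[l==i].mean(0))
E
```

```text
w1 (array([523.781, 240.528]), np.float64(0.2821108335528854), np.float64(138.43044847036873), np.float64(61.19200385416957), array([527.607, 241.636,  56.245]))
(128, 44, 53, 117)
w4 (array([524.248, 239.019]), np.float64(0.2869276387314378), np.float64(137.96364791234063), np.float64(60.413961965738935), array([530.137, 240.757,  56.232]))
(1, 2, 107, 192)
w7 (array([523.561, 242.614]), np.float64(0.2851414799619153), np.float64(138.78022215641911), np.float64(60.17013663698208), array([528.315, 244.007,  56.23 ]))
(289, 122, 48, 146)
[353.184 290.934   0.071] [337.941 244.656  21.54 ]
[290 132  46  14 495] [576.751 258.158  55.013]
[293 246  41  15 351] [469.309 226.527  55.131]
```

Bands at (313,139) and (314,254) give the rod centre as (523.2,242.4) and yaw 0.286. The jaws are about right at (317). Grasping.

Run:
```python
from h import *
from workcell import *
np.set_printoptions(precision=3,suppress=True)
r=R(0.286-np.pi/2)
movel([523.2,242.4,90],frame=r,max_speed=150)
print(movel([523.2,242.4,17],frame=r,max_speed=100,guard=6))
s=read_state();print(s['time'],s['eef_pos'],s['ft_force'])
clamp();s=read_state();print(s['time'],s['eef_pos'],s['ft_force'],s['finger_gap'])
movel([523.2,242.4,150],max_speed=150);wait(.2)
c=snap("wrist","w8");s=read_state();print(s['time'],s['eef_pos'],s['ft_force'],s['torque'],s['finger_gap'],s['qpos'])
```

```text
False
13.5417 [523.474 242.613  17.5  ] [-0.407  0.73   0.315]
14.0083 [523.37  242.675  17.66 ] [-2.849 -0.415 10.352] 42.412151196069296
15.2917 [522.966 242.351 149.428] [ 0.141 -0.95  -2.205] [-0.054  0.045 -0.026] 42.067492099492654 [-0.248  0.571 -0.407  1.79   0.291  0.841 -2.078]
```

View pics/w8.png

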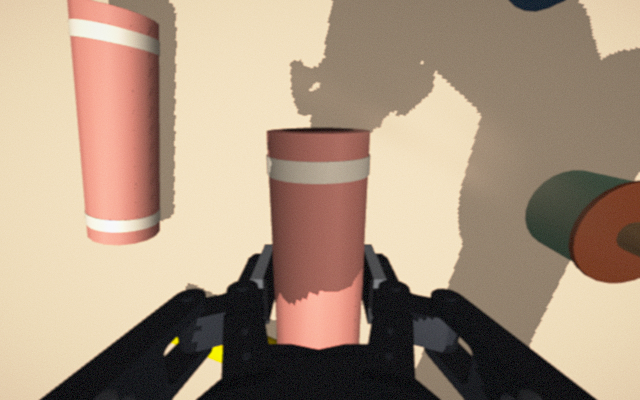

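Run:
```python
from h import *
np.set_printoptions(precision=3,suppress=True)
E=np.array([522.966,242.351,149.428]);yaw=.286;a=np.array([np.cos(yaw),np.sin(yaw)]);b=np.array([-a[1],a[0]])
c=load("w8");P=cloud(c);h=cv2.cvtColor(c["image"],cv2.COLOR_BGR2HSV)
m=np.zeros((400,640),bool);m[125:300,262:376]=1
m&=(P[...,2]>145)&(P[...,2]<210)
s=(P[...,:2]-E[:2])@a;t=(P[...,:2]-E[:2])@b
for lo in range(-20,80,10):
    q=m&(s>=lo)&(s<lo+10)
    if q.sum()<30: continue
    T=t[q];Z=P[...,2][q]
    # circle radius 22 fit
    from scipy.optimize import least_squares
    f=least_squares(lambda p:np.hypot(T-p[0],Z-p[1])-22,[0,165],loss="soft_l1").x
    print(lo,q.sum(),f-[0,E[2]])
print("end",np.percentile(s[m],[99,99.8,100]))
bd=m&(h[...,1]<90);print("band",bd.sum(),np.percentile(s[bd&(np.abs(t)<10)],[5,50,95]))
print([ (np.percentile(((P0:=cloud(load('w7')))[132:146,290:336,:2]-[523.2,242.4])@a,[5,50,95]))])
```

```text
-10 376 [-0.035 18.281]
0 2174 [-0.182 18.336]
10 2638 [-0.213 18.228]
20 2065 [-0.095 18.027]
30 2224 [-0.113 18.032]
40 2420 [-0.121 18.01 ]
50 2663 [-0.105 18.476]
60 3185 [-0.11 17.84]
end [69.886 69.964 70.051]
band 3725 [51.599 55.794 59.812]
[array([50.67 , 56.034, 61.579])]
```

Run:
```python
from h import *
from workcell import *
np.set_printoptions(precision=3,suppress=True)
r=R(0.22-np.pi/2)
movel([523.2,200,220],max_speed=180)
movep([500,-140,230],r);wait(.15)
c=snap("wrist","w9");s=read_state();print(s['time'],s['eef_pos'],s['ft_force'],s['finger_gap'])
```

```text
17.3833 [ 500.336 -138.977  229.932] [ 1.066  0.251 -2.391] 42.33637453292842
```

View pics/w9.png

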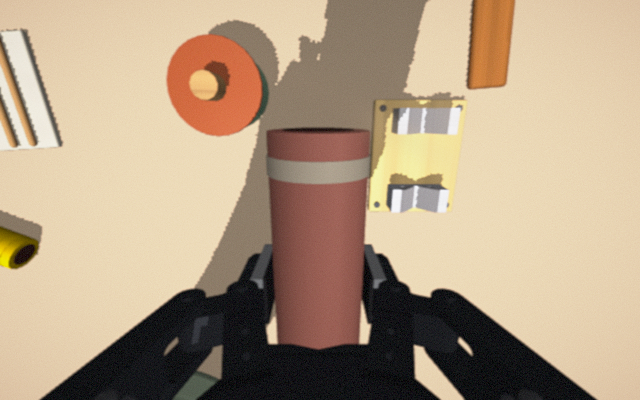

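```bash
cat > cr.py <<'E'
from h import *
from scipy.optimize import least_squares
np.set_printoptions(precision=3,suppress=True)
def crad(c,g=(548,-253),yaw0=.22,v=True):
    P=cloud(c);near=(np.hypot(P[...,0]-g[0],P[...,1]-g[1])<88)&(c["range_z"]>0)
    z=P[...,2]
    a0=np.array([np.cos(yaw0),np.sin(yaw0)]);b0=np.array([-a0[1],a0[0]])
    d=P[...,:2]-np.array(g)
    q=near&(z>26)&(z<43)&(np.abs(d@b0)<24)&(np.abs(d@a0)<65)
    Q=P[q]
    def f(p):
        t=(Q[:,0]-g[0])*-np.sin(p[0])+(Q[:,1]-g[1])*np.cos(p[0])-p[1]
        return Q[:,2]-(p[2]+np.abs(t))
    r=least_squares(f,[yaw0,0,24],loss="soft_l1",f_scale=1.)
    # saddle extents lengthways
    yaw=r.x[0];a=np.array([np.cos(yaw),np.sin(yaw)]);b=np.array([-a[1],a[0]])
    h=near&(z>36)&(z<60);s=(P[h][:,:2]-g)@a;
    e=[np.percentile(s[s<0],[1,99]),np.percentile(s[s>0],[1,99])] if (s<0).any() and (s>0).any() else None
    bm=near&(z>9)&(z<17);tt=(P[bm][:,:2]-g)@b;ss=(P[bm][:,:2]-g)@a
    be=np.percentile(ss,[.5,99.5]),np.percentile(tt,[.5,99.5])
    if v:print("yaw",yaw,"t",r.x[1],"z0",r.x[2],"n",len(Q),"rms",np.sqrt(np.median(f(r.x)**2)),"saddle s",e,np.mean(e) if e else None,"base",be,np.mean(be[0]),np.mean(be[1]))
    ms=np.mean(e)
    return np.array(g)+a*ms+b*r.x[1],yaw,np.array(g)+a*np.mean(be[0])+b*np.mean(be[1])
if __name__=="__main__":
    for n in("top0","scene0","w1","w9"):
        print(n);print(crad(load(n)))
E
python3 cr.py
```

```text
top0
yaw 0.21844448253623455 t 0.8519098061142069 z0 23.238251569948574 n 309 rms 1.5168374060517351 saddle s [array([-59.089, -31.643]), array([32.64, 60.35])] 0.5645787397464268 base (array([-68.448,  69.963]), array([-52.868,  56.29 ])) 0.7574682489156572 1.71103615666944
(array([ 548.367, -252.046]), np.float64(0.21844448253623455), array([ 548.369, -251.165]))
scene0
yaw 0.2262490441687227 t -1.6849145033338806 z0 22.264818293527604 n 255 rms 2.4827904838645587 saddle s [array([-59.69 , -27.146]), array([31.768, 64.4  ])] 2.3329984846448504 base (array([-67.488,  74.218]), array([-56.957,  52.46 ])) 3.365150779095856 -2.2486405901474598
(array([ 550.652, -254.119]), np.float64(0.2262490441687227), array([ 551.784, -254.436]))
w1
yaw 0.21861526881232618 t 0.7747323007482813 z0 24.902678830249908 n 930 rms 0.8197817103573958 saddle s [array([-59.13 , -31.423]), array([32.921, 60.353])] 0.6801109010714601 base (array([-68.076,  70.144]), array([-52.636,  56.098])) 1.0339632376206822 1.7309297346694237
(array([ 548.496, -252.096]), np.float64(0.21861526881232618), array([ 548.634, -251.086]))
w9
yaw 0.21968201251463024 t 0.6052421704197849 z0 25.03088675751556 n 1436 rms 0.6236525405316663 saddle s [array([-59.131, -31.318]), array([33.27 , 60.025])] 0.7115580591337345 base (array([-67.837,  69.421]), array([-53.31 ,  55.599])) 0.7923338794974839 1.1444303310305166
(array([ 548.563, -252.254]), np.float64(0.21968201251463024), array([ 548.524, -251.71 ]))
```

Run:
```python
from h import *
from workcell import *
np.set_printoptions(precision=3,suppress=True)
r=R(0.2192-np.pi/2)
X=[548.5,-252.15]
movel([*X,110],frame=r,max_speed=150);wait(.3)
fs=[]
for _ in range(10): wait(.03);fs.append(read_state()['ft_force'])
s=read_state();print(s['time'],s['eef_pos'],np.mean(fs,0),np.std(fs,0),s['torque'])
movel([*X,44],frame=r,max_speed=70);wait(.3)
fs=[]
for _ in range(10): wait(.03);fs.append(read_state()['ft_force'])
s=read_state();print(s['time'],s['eef_pos'],np.mean(fs,0),s['torque'],s['tool_rot'])
np.save("base.npy",np.r_[np.mean(fs,0),s['torque']])
snap("wrist","w10");snap("scene","s10")
```

```text
19.3083 [ 548.486 -252.131  109.987] [-0.008 -0.163 -1.907] [0.607 0.495 0.484] [0.022 0.027 0.036]
21.0333 [ 548.483 -252.155   44.005] [ 0.099 -0.038 -1.678] [-0.001 -0.001  0.007] [[ 0.217 -0.976 -0.   ]
 [-0.976 -0.217 -0.   ]
 [ 0.     0.    -1.   ]]
```

View pics/w10.png

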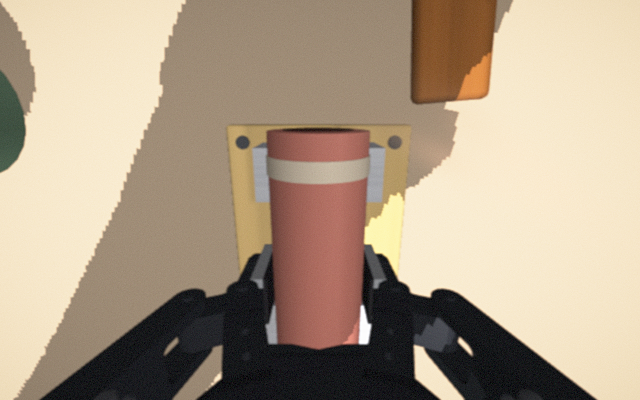

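View pics/s10.png

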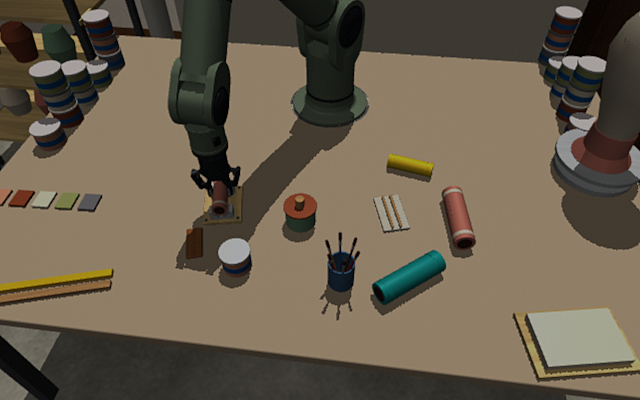

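The rod (318,165) is centred between the saddle flanks (255 and 383), aligned with the V and above it. The scene view shows the lid seated on the jar at (300,212). Lowering slowly under guard.

```bash
cat > ft.py <<'E'
from h import *
from workcell import *
np.set_printoptions(precision=3,suppress=True)
b=np.array([-np.sin(.2192),np.cos(.2192),0]);a=np.array([np.cos(.2192),np.sin(.2192),0])
def avg(n=12,set_=.2):
    wait(set_);F=[];T=[]
    for _ in range(n):
        wait(.025);s=read_state();F.append(s['ft_force']);T.append(s['torque'])
    F=np.mean(F,0);T=np.mean(T,0)
    print(round(s['time'],2),s['eef_pos'],"axial %.2f lat %.2f z %.2f"%(F@a,F@b,F[2]),"tq ax %.3f lat %.3f z %.3f"%(T@a,T@b,T[2]),"gap %.2f"%s['finger_gap']);return F
E
python3 - <<'E'
from ft import *
print(movel([548.5,-252.15,34],max_speed=8,guard=4));avg()
E
```

```text
True
22.43 [ 548.565 -252.329   37.769] axial 0.66 lat -1.94 z 5.56 tq ax -0.318 lat -0.170 z -0.009 gap 42.12
```

Run:
```python
from ft import *
movel([548.55,-252.45,37.6],max_speed=5);F=avg()
z=37.6
while F[2]<9.5 and z>37.0:
    z-=.12;movel([548.55,-252.45,z],max_speed=5);F=avg()
```

```text
23.22 [ 548.607 -252.492   37.674] axial -0.66 lat -0.24 z 5.03 tq ax -0.036 lat 0.159 z 0.018 gap 42.59
23.97 [ 548.614 -252.465   37.66 ] axial -1.25 lat 0.08 z 7.28 tq ax 0.071 lat 0.252 z 0.033 gap 42.54
24.72 [ 548.594 -252.484   37.639] axial -1.89 lat 0.63 z 9.29 tq ax 0.133 lat 0.365 z 0.031 gap 42.58
25.47 [ 548.598 -252.476   37.616] axial -2.51 lat 1.25 z 11.39 tq ax 0.215 lat 0.510 z 0.040 gap 42.43
```

Run:
```python
from ft import *
p=np.array([548.55,-252.45,37.24])-.3*a+.15*b
print(p)
movel(p,max_speed=5);F=avg()
```

```text
[ 548.225 -252.369   37.24 ]
26.22 [ 548.596 -252.48    37.65 ] axial -0.46 lat -0.22 z 9.30 tq ax -0.018 lat 0.103 z 0.015 gap 42.36
```

Run:
```python
from ft import *
p=np.array([548.55,-252.45,37.13])-.37*a+.13*b
movel(p,max_speed=5);F=avg();avg(20,.5)
snap("wrist","w11");snap("top","t11");c=snap("scene","s11")
for n in("top0","t11"):
    c=load(n);P=cloud(c)
    print(n,[np.round(np.mean(P[v-2:v+3,u-2:u+3].reshape(-1,3),0),1) for u,v in((405,120),(452,143))])
c=load("t11");P=cloud(c);m=(np.hypot(P[...,0]-576,P[...,1]+16)<65)
print("jar lid disc", measure({**c},dict(lid=(576,-16))) if False else lidplane(c,(576,-16.6),55,85,(576.3,-16.6))[:2])
```

```text
26.97 [ 548.593 -252.488   37.635] axial -0.79 lat 0.37 z 10.98 tq ax 0.082 lat 0.137 z 0.018 gap 42.88
27.97 [ 548.615 -252.495   37.653] axial -0.75 lat 0.32 z 10.81 tq ax 0.090 lat 0.139 z 0.012 gap 42.42
top0 [array([ 740.4, -158.6,   66.9]), array([ 691.9, -296.3,    9.7])]
t11 [array([ 740.3, -158.5,   67.2]), array([ 691.9, -296.4,    9.5])]
jar lid disc (array([ 0.002,  0.001, 67.757]), 261)
```

View pics/t11.png

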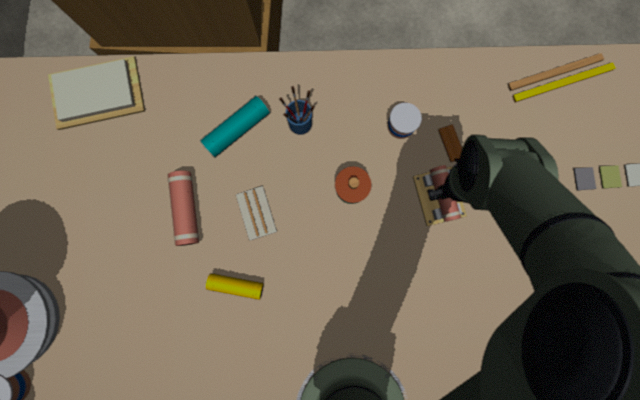

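View pics/w11.png

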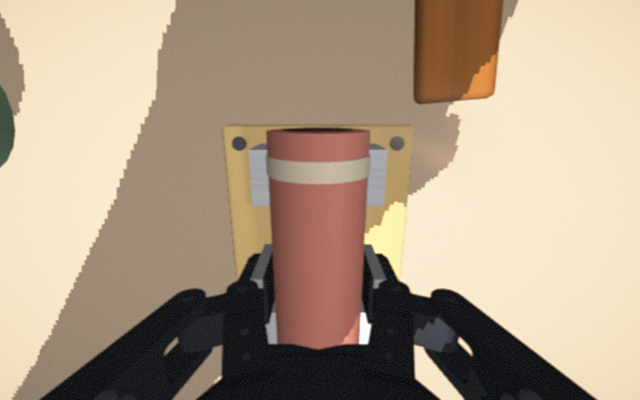

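The top view shows the lid on the jar at (353,184), with the tub (405,120), rib (450,142) and brush pot (299,115) unmoved. The wrist view shows the rod symmetric in the V. I'll add a slight press toward mid-range, then hand in.

Run:
```python
from ft import *
p=np.array([548.55,-252.45,37.08])-.42*a+.16*b
movel(p,max_speed=5);F=avg(20,.3)
if 10.6<F[2]<13: finish_job();print("done")
```

```text
29.17 [ 548.626 -252.468   37.636] axial -0.69 lat 0.08 z 11.50 tq ax 0.077 lat 0.134 z 0.019 gap 42.04
the job is handed in; nothing more can be done
done
```

I seated the lid on the sage-green jar and let go. Then I moved the small pink cylinder into the V-cradle and handed the job in at about 29 s, still gripping it and pressing down. The hand-in reports no verdict.

**Lid:** It met the rim at the predicted height (72.9 mm against 72.8 mm). After release the disc was level to about 0.002 rad, with its top at about 68 mm.

**Cylinder:** It sits centred on the cradle to about 0.5 mm by the wrist and top views. The final push was 11.5 N, about 13.3 N on the V with the cylinder's weight. Side force was about 0.1 N, so both faces carry nearly equal load. Seating height matched the prediction (37.6 mm against 37.7 mm).

**Bystanders:** The glaze tub and rib measured within about 0.3 mm of where they started. The brush pot I checked only by eye in the last top view, where it looks unmoved.

**Disagreement:** The scene camera put things 2 to 5 mm away from the wrist and top cameras. Those two agreed with each other and with the contact heights, so I used them. A small axial force of about 0.7 N remained at the end.

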